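# Still the hanging incense burner over the ash funnel

### The job

Lift the twin-pot incense burner off its stand by its wooden handle and, still well away from the funnel, rock it until it tips about 15 degrees (but never past 30) to shake the ash loose; then carry it to the funnel and bring it to rest with its spout centred a finger's breadth or two above the funnel's mouth, and keep it there without swinging for 5 seconds so that the ash can drop. The swinging part must touch nothing, the other things on the counter stay where they are, and you finish while still holding the burner there.

Things in the scene. Friction and masses are not known exactly. Their poses are not given: they have to be found in the camera images.
- handle: Handle of the burner, loose, 0.15 kg. Origin: centre of a brass crossbar, 150 long (along its x), 14 x 14 in section, that lies on the stand's two saddles at the start. On its middle stands a wooden grip, 22 along x, 24 along y, 60 tall (7 to 67 above the origin). Two cheeks below carry the burner's pivot. z is up.
- grip (a point): Where to take the grip from above: on its axis, 42 above the handle's origin. Pinch it along the handle's y (24 wide). Some 45 N of grip holds it firmly.
- burner: The swinging part, brass, 0.50 kg nominal. Origin: on the pivot. Its z is up at rest. A beam 260 long along its y carries at each end, 130 from the pivot, a lidded pot 60 across, from 26 below to 36 above pivot height (320 over all). In the middle a spout, a tube 32 across, reaches 85 below the pivot. A positive turn about x moves the spout towards +y.
- pivot (a point): On the handle, 30 below its origin: the hinge, along the x that handle and burner share. Free swing: period 1.85 s, whatever the hidden mass; hardly damped (about 70 s to fall to a third). Equivalent simple pendulum 0.85 m long: pivot acceleration a along y turns the burner at -a/0.85 rad/s2. Stops at 1.0 rad either way.
- spout (a point): Centre of the lower end of the spout, 85 below the pivot (115 below the handle's origin).
- stand: Fixed wooden stand. Origin: centre of its underside. Base plate 160 (x) x 100 (y) x 12; two posts 18 x 30 at x = +55 and -55, tops (saddles) at 148, with 11 high brass lips 22 apart (across y) that keep the crossbar. The beam lies along the stand's y; the spout hangs between the posts and comes over them once the handle is lifted straight up by 125 or more.
- funnel_mouth (a point): Centre of the tin funnel's open mouth, at its rim, 60 above the counter; the rim is 110 across (outside). The funnel stands in a brass-rimmed hole of a fixed green-tiled collection box, 200 x 200 and 42 tall, centred under the mouth. z is up.
- candle_holder: Gilded tin candle holder, 68 across, 55 tall; origin under its centre. To be left alone.
- votive_cup: Red clay votive cup, 64 across, 50 tall; origin under its centre. To be left alone.
- elephant: Carved teak elephant, about 95 long, 66 tall; origin under its centre. To be left alone.
- token0: Bronze offering token, a disc 36 across and 5 thick, beyond the work. To be left alone.
- token1: Second such token. To be left alone.
- funnel_box: The fixed collection box itself: origin at the centre of its underside, funnel and rim on its upright axis, 200 x 200 x 42 with a drawer front on one side.
Mind the look-alikes: they are no part of the job. Several things look just like the stand: the one meant starts farthest from the robot's base.

How it is judged:
By the outcome, as a careful person would: the job done as asked, in the order asked, and still so for the second after the job is handed in, while the arm keeps its last pose, push and grip.
It also fails if it takes over 67 s, if anything falls off the work surface, if the arm or the gripper's body presses on something with over 40 N, if the wrist force passes 120 N, or if a joint passes its speed limit or range.

### The arm

A 7-joint arm with a two-finger parallel gripper is mounted at the origin on the work surface. World frame = base frame: x ahead of the robot, y to its left, z up, the work surface at z = 0. Lengths are in m, angles in rad, forces in N, time in s.
With the tool pointing down it reaches from about 0.4 to 0.85 m from the base axis. Payload 10.4 kg.
Tool frame: the origin (TCP) lies between the finger pads; the fingertips stand 19 mm ahead of it and the grasp point (between the pads) is the TCP (manip.tips_ahead is the distance from the TCP to the fingertips, in m); z points along the fingers, y is the line along which they close (so a half turn about z gives the same grasp; the last joint's range is limited). The gripper opens to 85 mm and grips with 20 to 120 N. Pads are 22 mm wide; open, the fingers measure 114 mm over their backs; the gripper's body (76 mm by 85 mm) begins 54 mm behind the grasp point. The pads swing forward as they close: fully open they stand 13 mm farther back than shut.
Start: joints at [1.121, 0.332, -0.065, 1.46, 0.022, 1.35, -0.088], TCP at [0.259, -0.569, 0.25] pointing down, gripper open.
Joint ranges: [-2.6, 2.6], [-0.5, 2.12], [-1.47, 1.34], [0.16, 2.42], [-1.27, 4.41], [0.06, 2.06], [-2.6, 2.6]. Speed limits (rad/s): [2.22, 2.22, 2.79, 2.79, 3.14, 3.14, 3.14].

### API

Orientations are given as a unit quaternion [x, y, z, w].
In Python, from workcell import manip, viewer gives the robot as it stands.
- The arm moves only by the tool arm_command, never from a script. Its argument "series" is text: rows parted by semicolons, each of 5 numbers parted by spaces: the closure, from 0 (fully open) to 1 (shut), then the shift along the tool's x, y, z normalised to -1 to 1, where 1 is 0.4 m, then the turn about the tool's z normalised to -1 to 1, where 1 is 180 degrees. In form: jaw tx ty tz spin; .... A call has exactly 10 rows; each row shifts and turns the commanded pose from where the row before left it, along the tool's axes as they then stand; what a row does not reach is not made up. A row lasts 1/8 s, in which the tool goes at most 62.5 mm and 10.7 degrees, less where a joint would pass 70% of its speed; a pose out of reach is approached as far as the arm can. A call with a number of a shift or a turn outside -1 to 1 is refused whole. A call with a gripper value outside its range is refused whole. The fingers move at their own pace and stop on an object; "newtons" is the grip in N (left out, the last holds). Time passes only in rows, so rows that do not move let the fingers close, or fill a call up. It gives the time, the measured TCP pose, the force, the opening and the grip force at its end, in the units of the state.
- manip.get_obs(): the state, without advancing time (a new reading comes with each control period).
- viewer.camera(name): name is "scene" or "top"; returns a dict with "pixels" (420x560x3 uint8, red, green, blue), "intrinsics" (3x3 intrinsics, pixels), "extrinsics" (4x4, takes a point from world to camera coordinates). Camera axes: x right, y up, looking along -z (the intrinsics and any distortion apply to the point x, -y, -z); pixel columns grow to the right and rows downward; lengths in m; the calibration is good to about 2 mm. A picture is of the moment at which its call begins. There is no depth.
- manip.hand_in(): hands the job in; it is judged then, once.
The state is a dict: "clock": time; "joint_pos": joint angles; "joint_velocities": joint speeds; "tau": joint torques, N m; "position": TCP position; "ee_rot": TCP orientation; "ft_force": force on the tool from outside, world axes, zero at the start; "torque": the same for the moment, N m; "grip_width": opening from 0.0 (shut) to 1.0 (fully open); "grasp_force": force on a finger pad.
Only numpy, scipy, OpenCV 4.12 (cv2) and the standard library are available. Lean on these libraries where they do the work, as an engineer would, in place of code of your own. Each camera call takes 0.05 s, during which the arm holds its last target. There are 200 camera calls.

## Working session

There is one attempt and no reset: what is moved stays moved. The work goes in short steps, Python scripts to look and compute and a tool call to move; the robot and the scene stay as the last step left them, time stands still between calls to the robot, and variables do not carry over. Pictures are saved under pics/ and viewed, at most 10 in all, crops included, and the job is handed in when it is done.

Besides the shell and the picture viewer there is one more tool, called after "Call:" as a command line: name --argument value ..., lists and objects as JSON in quotes. arm_command: Moves the arm, as the interface text tells. Scaled input: -1 to 1 covers 0.4 m each way for a shift and 180 degrees each way for a turn. Its arguments: {"type":"object","properties":{"series":{"type":"string"},"newtons":{"type":"number"}},"required":["series"]}

```bash
mkdir -p pics; ls; python3 - <<'E'
from workcell import manip, viewer
import cv2,numpy as np
for n in("scene","top"):
    c=viewer.camera(n); cv2.imwrite(f"pics/{n}0.png",cv2.cvtColor(c["pixels"],cv2.COLOR_RGB2BGR))
    np.savez(f"{n}0.npz",**{k:np.array(v) for k,v in c.items()})
    print(n,{k:np.round(v,3).tolist() for k,v in c.items() if k!="pixels"})
print(manip.get_obs())
E
```

```text
pics
scene {'intrinsics': [[536.674, 0.0, 274.064], [0.0, 536.674, 219.516], [0.0, 0.0, 1.0]], 'extrinsics': [[0.773, 0.635, -0.01, -0.408], [-0.478, 0.593, 0.648, 0.172], [0.417, -0.496, 0.762, -1.466], [0.0, 0.0, 0.0, 1.0]]}
top {'intrinsics': [[521.292, 0.0, 293.187], [0.0, 521.292, 216.235], [0.0, 0.0, 1.0]], 'extrinsics': [[0.027, -1.0, -0.007, 0.003], [0.983, 0.025, 0.183, -0.575], [-0.183, -0.011, 0.983, -1.44], [0.0, 0.0, 0.0, 1.0]]}
{'clock': 0.1, 'joint_pos': array([ 1.12140525,  0.33276984, -0.06470866,  1.46088709,  0.02164165,
        1.3498868 , -0.0884279 ]), 'joint_velocities': array([ 0.00014767, -0.00049812, -0.00054142, -0.0022669 ,  0.00104483,
       -0.00051306, -0.00076368]), 'tau': array([ 1.54156329e-03, -6.26740551e+01,  4.93814726e-02, -3.92429173e+01,
        1.64814392e-02,  6.94367511e-03,  7.02218230e-06]), 'position': array([ 0.25857822, -0.56865028,  0.24960555]), 'ee_rot': array([ 9.77305679e-01,  2.11832992e-01, -1.79301725e-04, -6.01052294e-04]), 'ft_force': array([ 0.43505378, -0.26662862,  0.29510581]), 'torque': array([-0.07201451,  0.0341496 ,  0.01071217]), 'grasp_force': 0.0, 'grip_width': 1.0012565947903245}
```

View pics/scene0.png

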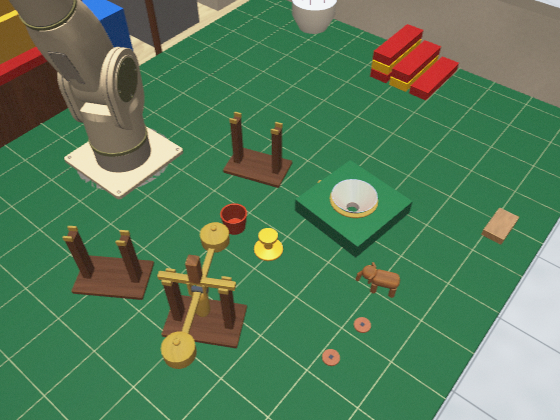

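View pics/top0.png

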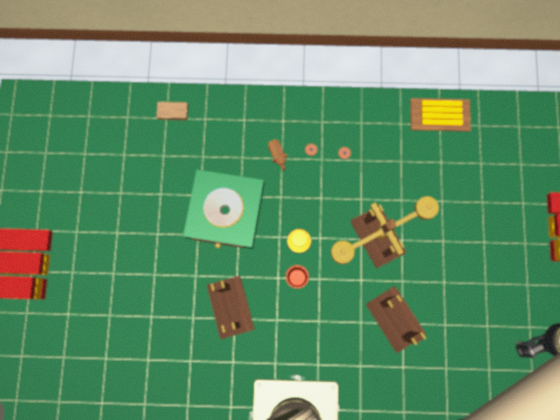

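The burner stands at scene (205,300) / top (385,230). The three stand-like things are at top (385,235), (397,319) and (230,307). The first carries the burner and is farthest from the base at (295,410), so it is the one meant. I'll confirm it in a crop and measure.

```bash
cat > h.py <<'E'
import numpy as np,cv2
def load(n,tag="0"): 
    d=np.load(f"{n}{tag}.npz"); return d["pixels"],d["intrinsics"],d["extrinsics"]
def ray(K,E,uv):
    d=np.array([(uv[0]-K[0,2])/K[0,0],-(uv[1]-K[1,2])/K[1,1],-1.])
    R=E[:3,:3]; return -R.T@E[:3,3], R.T@d
def plane(K,E,uv,z):
    o,d=ray(K,E,uv); return o+d*(z-o[2])/d[2]
def proj(K,E,p):
    c=E[:3,:3]@np.array(p)+E[:3,3]; return np.array([K[0,2]+K[0,0]*c[0]/-c[2],K[1,2]-K[1,1]*c[1]/-c[2]])
E
python3 - <<'E'
from h import *
for n,roi in(("top",(320,180,450,275)),("scene",(150,215,260,375))):
    im,K,E=load(n); hsv=cv2.cvtColor(im,cv2.COLOR_RGB2HSV)
    x0,y0,x1,y1=roi
    m=cv2.inRange(hsv,(17,110,110),(32,255,255)); mm=np.zeros_like(m); mm[y0:y1,x0:x1]=m[y0:y1,x0:x1]
    if n=="top":
        o=cv2.morphologyEx(mm,cv2.MORPH_OPEN,cv2.getStructuringElement(2,(15,15)))
        for c in cv2.findContours(o,0,2)[0]:
            (u,v),r=cv2.minEnclosingCircle(c); print("pot",u,v,r,plane(K,E,(u,v),.155))
    # funnel white
    w=cv2.inRange(hsv,(0,0,110),(179,70,255)); z=np.zeros_like(w)
    a,b,c_,d=(195,180,255,235) if n=="top" else (320,170,390,225)
    z[b:d,a:c_]=w[b:d,a:c_]
    c=max(cv2.findContours(z,0,2)[0],key=cv2.contourArea); e=cv2.fitEllipse(cv2.convexHull(c)); print(n,"funnel",e,plane(K,E,e[0],.06))
    for nm,rr in (("b",roi),("f",(a-10,b-10,c_+10,d+10))):
        cr=im[rr[1]:rr[3],rr[0]:rr[2]]; cr=cv2.resize(cr,None,fx=4 if n=="top" else 3,fy=4 if n=="top" else 3,interpolation=2)
        cv2.imwrite(f"pics/c_{n}_{nm}.png",cr[:,:,::-1])
a=[cv2.imread(f"pics/c_{n}_b.png") for n in("top","scene")]
H=max(i.shape[0] for i in a); a=[cv2.copyMakeBorder(i,0,H-i.shape[0],0,0,0) for i in a]
o=cv2.hconcat(a);print(o.shape); cv2.imwrite("pics/cc.png",cv2.resize(o,None,fx=min(1,800/o.shape[1]),fy=min(1,800/o.shape[1])))
print(min(1,800/o.shape[1]))
E
```

```text
pot 342.03570556640625 251.61224365234375 11.544105529785156 [ 0.46434167 -0.11382226  0.155     ]
pot 426.0 207.0 11.70479965209961 [ 0.58982755 -0.33664575  0.155     ]
top funnel ((222.4026641845703, 206.17962646484375), (37.51683807373047, 39.98573684692383), 60.945674896240234) [0.59748141 0.22171532 0.06      ]
scene funnel ((354.0677490234375, 195.44677734375), (33.308433532714844, 46.28423309326172), 97.62486267089844) [0.5940921  0.22136389 0.06      ]
(480, 850, 3)
0.9411764705882353
```

View pics/cc.png

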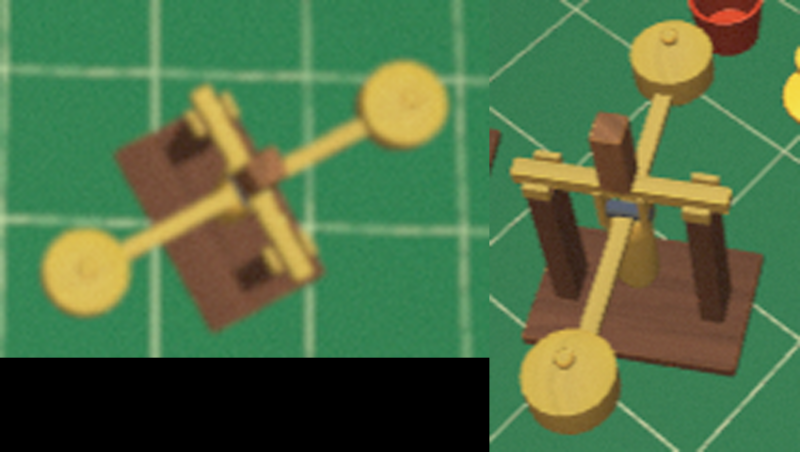

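The crop shows the burner lying across this stand, with the wooden grip top at top px (390,225) and scene px (194,260). The crossbar ends are at top (374,204) and (400,254). This is the stand meant. I'll refine the positions from these pixels.

```bash
python3 - <<'E'
from h import *
T=load("top")[1:];S=load("scene")[1:]
print("bar T",plane(*T,(373.9,204.4),.162),plane(*T,(400.5,253.6),.162))
print("bar S",plane(*S,(158.5,275),.162),plane(*S,(235.4,284.8),.162))
print("griptop",plane(*T,(390.4,224.6),.222),plane(*S,(193.6,260),.222))
# pots in scene: lid discs
im,K,E=load("scene");
for c,(u,v) in(("near",(569,372)),("far",(671,55))): print(c,plane(K,E,((u-489)/2.8235+150,v/2.8235+215),.161))
# grip mask by red-brown hue in both views
for n,(a,b,c,d) in(("top",(380,215,402,240)),("scene",(180,250,212,285))):
    im,K,E=load(n); h=cv2.cvtColor(im[b:d,a:c],cv2.COLOR_RGB2HSV)
    m=cv2.inRange(h,(0,60,60),(13,255,255))|cv2.inRange(h,(170,60,60),(179,255,255))
    v=cv2.threshold(h[:,:,2],0,255,cv2.THRESH_OTSU)[1] if 0 else m
    ys,xs=np.nonzero(m); print(n,xs.min()+a,xs.max()+a,ys.min()+b,ys.max()+b,xs.mean()+a,ys.mean()+b)
    for g in(.212,.222): print(proj(K,E,(.527,-.225,g)))
E
```

```text
bar T [ 0.59189679 -0.19671596  0.162     ] [ 0.46225812 -0.26593721  0.162     ]
bar S [ 0.46624101 -0.26726728  0.162     ] [ 0.59428221 -0.19197624  0.162     ]
griptop [ 0.52802345 -0.2294792   0.222     ] [ 0.52998444 -0.22686282  0.222     ]
near [ 0.60245299 -0.34711498  0.161     ]
far [ 0.48023038 -0.12854099  0.161     ]
top 383 393 221 239 388.15625 227.125
[387.94309974 225.610587  ]
[388.62526132 224.95479656]
scene 186 201 255 282 193.43050847457627 268.99661016949153
[193.84612403 261.76823124]
[193.15593091 258.50205619]
```

Call:
arm_command --series "0 0 0 0 -0.0269; 0 0.1115 -0.0456 -0.0083 0; 0 0.1115 -0.0456 -0.0083 0; 0 0.1115 -0.0456 -0.0083 0; 0 0.1115 -0.0456 -0.0083 0; 0 0.1115 -0.0456 -0.0083 0; 0 0.1115 -0.0456 -0.0083 0; 0 0.1115 -0.0456 -0.0083 0; 0 0.1115 -0.0456 -0.0083 0; 0 0.1115 -0.0456 -0.0083 0"

```text
clock: 1.35
position: [0.5291, -0.2281, 0.28]
ee_rot: [0.968, 0.253, -0.0, -0.0]
ft_force: [0.8, -1.1, -0.1]
grip_width: 0.996
grasp_force: 0.0
```

```bash
cat > snap.py <<'E'
from workcell import manip, viewer
import cv2,numpy as np,sys
def snap(tag,rs,rt,f=3):
    o=[]
    for n,r in(("scene",rs),("top",rt)):
        c=viewer.camera(n); np.savez(f"{n}{tag}.npz",**{k:np.array(v) for k,v in c.items()})
        x0,y0,x1,y1=r; o.append(cv2.resize(c["pixels"][y0:y1,x0:x1,::-1],None,fx=f,fy=f,interpolation=2))
    H=max(i.shape[0] for i in o); o=cv2.hconcat([cv2.copyMakeBorder(i,0,H-i.shape[0],0,0,0) for i in o])
    assert o.shape[0]<=600 and o.shape[1]<=800,o.shape
    cv2.imwrite(f"pics/{tag}.png",o)
E
python3 -c "
from snap import *
snap('app',(140,200,260,375),(320,170,450,280))"
```

```text
(no output)
```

View pics/app.png

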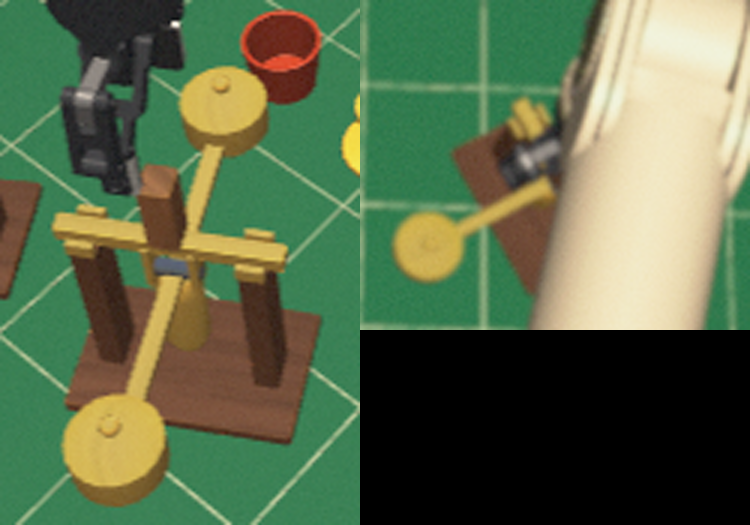

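The scene crop shows the open fingers straddling the grip top. The near fingertip is at about (181,264), and the beam and bar agree with the tool yaw. Next I descend and close.

Call:
arm_command --series "0 0 0 0.026 0; 0 0 0 0.026 0; 0 0 0 0.026 0; 0 0 0 0.026 0; 0 0 0 0.026 0; 0 0 0 0.026 0; 0 0 0 0.026 0; 0 0 0 0.026 0; 0 0 0 0 0; 0 0 0 0 0" --newtons 55

```text
clock: 2.7
position: [0.5287, -0.2294, 0.1973]
ee_rot: [0.967, 0.253, 0.0, 0.0]
ft_force: [-0.9, -0.8, -0.3]
grip_width: 0.999
grasp_force: 0.0
```

Call:
arm_command --series "1 0 0 0 0; 1 0 0 0 0; 1 0 0 0 0; 1 0 0 0 0; 1 0 0 0 0; 1 0 0 0 0; 1 0 0 0 0; 1 0 0 0 0; 1 0 0 0 0; 1 0 0 0 0" --newtons 55

```text
clock: 3.95
position: [0.5285, -0.2292, 0.1972]
ee_rot: [0.967, 0.253, 0.0, -0.0]
ft_force: [-3.5, 1.3, 4.7]
grip_width: 0.272
grasp_force: 54.7
```

Call:
arm_command --series "1 0 0 -0.01 0; 1 0 0 -0.02 0; 1 0 0 -0.025 0; 1 0 0 -0.025 0; 1 0 0 -0.025 0; 1 0 0 -0.025 0; 1 0 0 -0.025 0; 1 0 0 -0.025 0; 1 0 0 -0.025 0; 1 0 0 -0.025 0"

```text
clock: 5.2
position: [0.5285, -0.2293, 0.2896]
ee_rot: [0.967, 0.253, -0.0, 0.0]
ft_force: [0.4, 1.3, -5.9]
grip_width: 0.273
grasp_force: 54.1
```

Call:
arm_command --series "1 0 0 -0.025 0; 1 0 0 -0.025 0; 1 0 0 -0.025 0; 1 0 0 -0.025 0; 1 0 0 -0.025 0; 1 0 0 -0.025 0; 1 0 0 -0.025 0; 1 0 0 -0.02 0; 1 0 0 -0.01 0; 1 0 0 0 0"

```text
clock: 6.45
position: [0.5285, -0.2294, 0.3711]
ee_rot: [0.967, 0.253, 0.0, 0.0]
ft_force: [-0.5, 0.0, -6.2]
grip_width: 0.276
grasp_force: 54.3
```

```bash
python3 -c "
from snap import *
snap('lift',(120,140,290,330),(330,150,420,280))
print(manip.get_obs())"
```

```text
{'clock': 6.55, 'joint_pos': array([ 0.62205962,  0.21114974, -0.35221034,  1.37302153,  0.07234396,
        1.5705002 , -0.78251161]), 'joint_velocities': array([ 0.00071581,  0.00038938,  0.00126568,  0.00465954, -0.00228704,
       -0.00064989, -0.00038546]), 'tau': array([-2.27511657e-02, -5.75448453e+01, -2.52888478e+00, -4.34286833e+01,
        1.35332698e-02,  1.28184201e-02,  2.04752773e-04]), 'position': array([ 0.52838836, -0.22934104,  0.37064711]), 'ee_rot': array([ 9.67501606e-01,  2.52864764e-01, -1.94470816e-04, -1.26340989e-04]), 'ft_force': array([-0.9055253 , -0.49669262, -6.12233583]), 'torque': array([ 0.04389085, -0.02350948,  0.02151038]), 'grasp_force': 54.259663224220276, 'grip_width': 0.27397341303352424}
```

View pics/lift.png

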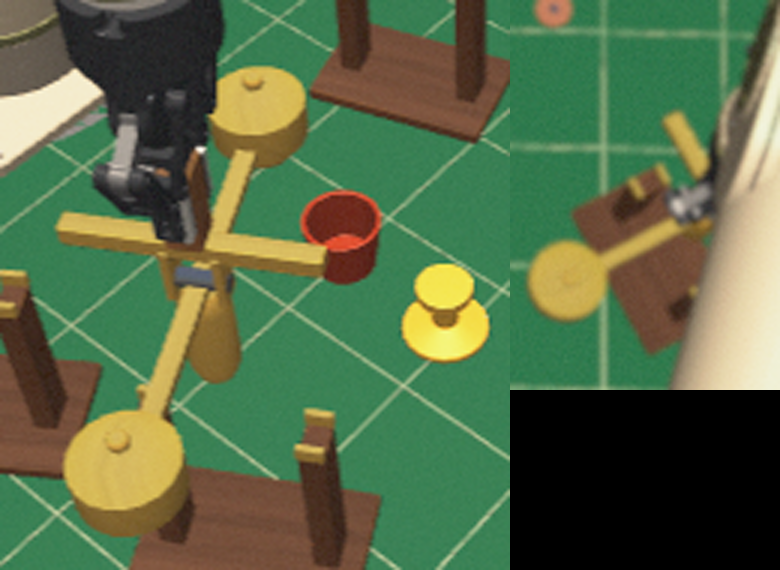

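Held level and clear: near pot at scene (162,297), spout end at (192,265), stand posts below. Next I rock once out and back, away from the funnel, then measure the free swing over exactly one period.

Call:
arm_command --series "1 0 0.067 0 0; 1 0 0.067 0 0; 1 0 0.067 0 0; 1 0 0.067 0 0; 1 0 0.067 0 0; 1 0 0.067 0 0; 1 0 0.067 0 0; 1 0 -0.0134 0 0; 1 0 -0.067 0 0; 1 0 -0.067 0 0"

```text
clock: 7.8
position: [0.591, -0.3403, 0.3705]
ee_rot: [0.967, 0.253, -0.0, -0.0]
ft_force: [-0.2, 0.7, -6.0]
grip_width: 0.279
grasp_force: 56.8
```

Call:
arm_command --series "1 0 -0.067 0 0; 1 0 -0.067 0 0; 1 0 -0.067 0 0; 1 0 -0.067 0 0; 1 0 -0.0536 0 0; 1 0 0 0 0; 1 0 0 0 0; 1 0 0 0 0; 1 0 0 0 0; 1 0 0 0 0"

```text
clock: 9.05
position: [0.5286, -0.2296, 0.3708]
ee_rot: [0.968, 0.253, -0.0, -0.0]
ft_force: [0.2, -0.4, -6.0]
grip_width: 0.277
grasp_force: 57.0
```

```bash
cat > sw.py <<'E'
from workcell import manip, viewer
from h import *
from scipy.optimize import least_squares
def swing(n,roi,save=None):
    """track near pot in the scene view; returns times, angle (rad)"""
    t=[];uv=[]
    for i in range(n):
        t.append(manip.get_obs()["clock"]); c=viewer.camera("scene"); im=c["pixels"]
        K,E=np.array(c["intrinsics"]),np.array(c["extrinsics"])
        x0,y0,x1,y1=roi; m=cv2.inRange(cv2.cvtColor(im[y0:y1,x0:x1],cv2.COLOR_RGB2HSV),(17,110,90),(32,255,255))
        m=cv2.morphologyEx(m,cv2.MORPH_OPEN,cv2.getStructuringElement(2,(17,17)))
        M=cv2.moments(max(cv2.findContours(m,0,2)[0],key=cv2.contourArea)); uv.append((M["m10"]/M["m00"]+x0,M["m01"]/M["m00"]+y0))
    t=np.array(t);uv=np.array(uv)
    p=np.array(manip.get_obs()["position"])-[0,0,.072]; e=np.array([.489,-.872,0])
    th=np.linspace(-.5,.5,201)
    g=np.array([proj(K,E,p+.13*(np.cos(a)*e+np.sin(a)*np.array([0,0,1]))+.005*(-np.sin(a)*e+np.cos(a)*np.array([0,0,1]))) for a in th])
    ang=np.interp(-uv[:,1],-g[:,1],th)
    return t,ang,uv
def fit(t,a,w=2*np.pi/1.85):
    s=t-t[0]; A=np.c_[np.cos(w*s),np.sin(w*s),np.ones_like(s)]; x,*_=np.linalg.lstsq(A,a,rcond=None)
    return x,np.degrees(np.hypot(*x[:2])),np.degrees(np.std(a-A@x))
E
python3 -c "
from sw import *
t,a,uv=swing(37,(100,180,260,360))
print(np.round(np.degrees(a),1),t[0],manip.get_obs()['clock']);print(uv[::6]);print(fit(t,a),manip.get_obs()['position'])"
```

```text
[-12.7 -10.6  -8.3  -6.2  -4.   -1.4   1.2   4.1   6.5   8.6  10.7  12.4
  13.9  14.7  15.2  15.3  14.9  14.1  12.9  11.3   9.4   7.2   4.7   2.2
  -0.4  -3.1  -5.3  -7.6  -9.5 -11.5 -12.9 -14.1 -15.  -15.2 -15.2 -14.4
 -13.3] 9.05 10.9
[[165.77190876 305.64665866]
 [161.38828389 295.90098886]
 [159.22348485 282.88721896]
 [159.32686203 284.02588523]
 [161.8856393  297.27396575]
 [165.97429751 305.75829005]
 [166.10950855 305.96928419]]
(array([-0.21252351,  0.16076659, -0.00057848]), np.float64(15.268238347698677), np.float64(0.16937667270108436)) [ 0.52845776 -0.22936585  0.37097509]
```

Amplitude is 15.3° with the phase as planned (zero crossing in 0.27 s). The mirrored half-period pulse now cancels the swing.

Call:
arm_command --series "1 0 0 0 0; 1 0 0 0 0; 1 0 0.0536 0 0; 1 0 0.067 0 0; 1 0 0.067 0 0; 1 0 0.067 0 0; 1 0 0.067 0 0; 1 0 0.067 0 0; 1 0 0.067 0 0; 1 0 0.0134 0 0"

```text
clock: 12.15
position: [0.6204, -0.3946, 0.3694]
ee_rot: [0.968, 0.252, -0.001, -0.0]
ft_force: [0.0, 1.0, -6.8]
grip_width: 0.27
grasp_force: 57.2
```

Call:
arm_command --series "1 0 -0.067 0 0; 1 0 -0.067 0 0; 1 0 -0.067 0 0; 1 0 -0.067 0 0; 1 0 -0.067 0 0; 1 0 -0.067 0 0; 1 0 -0.067 0 0; 1 0 0 0 0; 1 0 0 0 0; 1 0 0 0 0"

```text
clock: 13.4
position: [0.5285, -0.23, 0.3708]
ee_rot: [0.968, 0.253, -0.0, 0.0]
ft_force: [0.8, -0.5, -6.1]
grip_width: 0.27
grasp_force: 58.0
```

```bash
python3 -c "
from sw import *
t,a,uv=swing(20,(100,180,260,360))
print(np.round(np.degrees(a),2),t[0],manip.get_obs()['clock']);print(fit(t,a),manip.get_obs()['position'])
p=manip.get_obs()['position'];d=np.array([.596,.2215])-p[:2];print(d@[.872,.489],d@[.489,-.872])"
```

```text
[-1.53 -1.65 -1.63 -1.58 -1.52 -1.37 -1.3  -1.   -0.98 -0.49 -0.39 -0.29
 -0.1  -0.07  0.29  0.45  0.64  0.74  0.75  0.83] 13.4 14.4
(array([-0.02090093, -0.00423503, -0.00694481]), np.float64(1.2218707846811616), np.float64(0.07726430641606674)) [ 0.52848961 -0.22937264  0.37103952]
0.2793457794289602 -0.3601483667698828
```

Residual swing is 1.2°. Next I carry at constant speed for exactly two swing periods (29.6 rows).

Call:
arm_command --series "1 0.0236 -0.0304 0 0; 1 0.0236 -0.0304 0 0; 1 0.0236 -0.0304 0 0; 1 0.0236 -0.0304 0 0; 1 0.0236 -0.0304 0 0; 1 0.0236 -0.0304 0 0; 1 0.0236 -0.0304 0 0; 1 0.0236 -0.0304 0 0; 1 0.0236 -0.0304 0 0; 1 0.0236 -0.0304 0 0"

```text
clock: 15.65
position: [0.5515, -0.0761, 0.371]
ee_rot: [0.968, 0.253, 0.0, 0.0]
ft_force: [0.6, -0.4, -5.9]
grip_width: 0.273
grasp_force: 58.0
```

Call:
arm_command --series "1 0.0236 -0.0304 0 0; 1 0.0236 -0.0304 0 0; 1 0.0236 -0.0304 0 0; 1 0.0236 -0.0304 0 0; 1 0.0236 -0.0304 0 0; 1 0.0236 -0.0304 0 0; 1 0.0236 -0.0304 0 0; 1 0.0236 -0.0304 0 0; 1 0.0236 -0.0304 0 0; 1 0.0236 -0.0304 0 0"

```text
clock: 16.9
position: [0.5743, 0.0761, 0.371]
ee_rot: [0.968, 0.253, 0.0, 0.0]
ft_force: [-0.2, 0.1, -7.1]
grip_width: 0.276
grasp_force: 58.0
```

Call:
arm_command --series "1 0.0236 -0.0304 0 0; 1 0.0236 -0.0304 0 0; 1 0.0236 -0.0304 0 0; 1 0.0236 -0.0304 0 0; 1 0.0236 -0.0304 0 0; 1 0.0236 -0.0304 0 0; 1 0.0236 -0.0304 0 0; 1 0.0236 -0.0304 0 0; 1 0.0236 -0.0304 0 0; 1 0.0142 -0.0182 0 0"

```text
clock: 18.15
position: [0.596, 0.2226, 0.3708]
ee_rot: [0.967, 0.253, -0.0, -0.0]
ft_force: [0.8, -0.8, -5.7]
grip_width: 0.27
grasp_force: 58.0
```

```bash
python3 -c "
from snap import *
snap('carr',(240,60,420,255),(180,140,265,270))
print(manip.get_obs())"
```

```text
{'clock': 18.25, 'joint_pos': array([-0.0044282 ,  0.39005015, -0.61162039,  1.18978618,  0.21981068,
        1.62586587, -1.62539227]), 'joint_velocities': array([ 0.02247585, -0.0156247 ,  0.01387301,  0.00853202,  0.00069359,
        0.00127065,  0.01430028]), 'tau': array([ -0.270083  , -65.59833527,  -7.78654039, -42.53352642,
         0.1655124 ,  -0.10029074,  -0.24666787]), 'position': array([0.59584525, 0.22264961, 0.3707826 ]), 'ee_rot': array([ 9.67285686e-01,  2.53689378e-01, -1.41528037e-04, -2.84627679e-04]), 'ft_force': array([ 0.35874118, -0.30122554, -6.82446135]), 'torque': array([-0.01369737,  0.05750664, -0.00170552]), 'grasp_force': 58.02822768688202, 'grip_width': 0.27426585957655625}
```

View pics/carr.png

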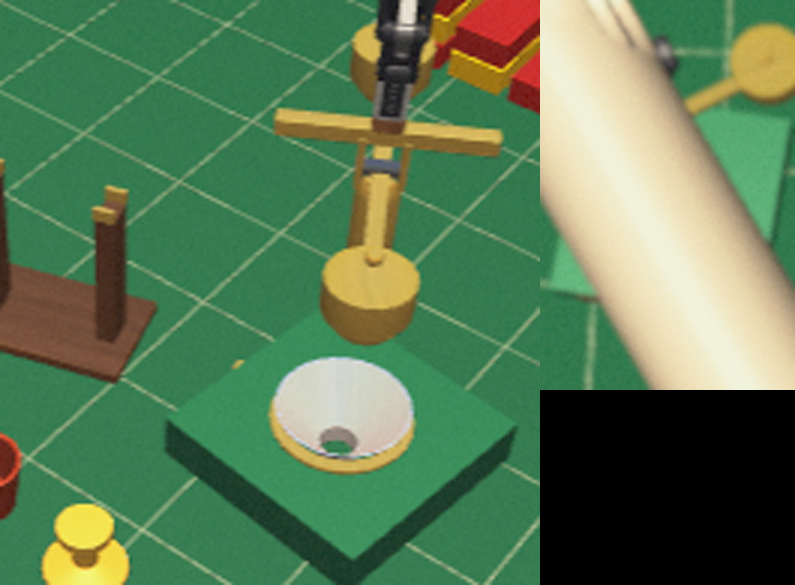

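The burner hangs above the funnel. Near pot is at scene (363,157) and funnel rim centre at (354,196). Next I measure the residual swing.

```bash
python3 -c "
from sw import *
t,a,uv=swing(24,(320,110,410,183))
print(np.round(np.degrees(a),2),t[0],manip.get_obs()['clock'])
x,A,r=fit(t,a);print(x,A,r)
w=2*np.pi/1.85; s=manip.get_obs()['clock']-t[0]
print('now th,thd',x[0]*np.cos(w*s)+x[1]*np.sin(w*s),w*(x[1]*np.cos(w*s)-x[0]*np.sin(w*s)),'phase',np.arctan2(x[1],x[0]))
# cancel: times from now of zero crossings
ph=np.arctan2(x[1],x[0]); k=np.array([(ph+np.pi/2+n*np.pi)/w-s for n in range(-1,6)]); print('cross rows',k/.125, 'thd', [ -np.hypot(*x[:2])*w*np.sin(w*(q+s)-ph) for q in k], manip.get_obs()['position'])
"
```

```text
[ 0.45  0.34 -0.05 -0.12 -0.65 -0.75 -0.77 -0.95 -1.29 -1.51 -1.53 -1.55
 -1.55 -1.66 -1.7  -1.71 -1.67 -1.55 -1.55 -1.52 -1.47 -1.39 -1.12 -0.71] 18.25 19.45
[ 0.01574646 -0.01251316 -0.01121015] 1.1523863221727277 0.13178048554308133
now th,thd 0.0006971708563573153 0.06826884273872197 phase -0.671479076314821
cross rows [-14.88166437  -7.48166437  -0.08166437   7.31833563  14.71833563
  22.11833563  29.51833563] thd [np.float64(0.0683098925950218), np.float64(-0.0683098925950218), np.float64(0.0683098925950218), np.float64(-0.0683098925950218), np.float64(0.0683098925950218), np.float64(-0.0683098925950218), np.float64(0.0683098925950218)] [0.59608325 0.22125543 0.37095199]
```

Call:
arm_command --series "1 0 0.005 0 0; 1 0 0.005 0 0; 1 0 0.005 0 0; 1 0 0.005 0 0; 1 0 0.005 0 0; 1 0 0.005 0 0; 1 0 0.005 0 0; 1 0 -0.001 0 0; 1 0 -0.005 0 0; 1 0 -0.005 0 0"

```text
clock: 20.7
position: [0.6006, 0.2132, 0.371]
ee_rot: [0.967, 0.253, 0.0, -0.0]
ft_force: [-0.8, -0.2, -5.7]
grip_width: 0.269
grasp_force: 58.0
```

Call:
arm_command --series "1 0 -0.005 0 0; 1 0 -0.005 0 0; 1 0 -0.005 0 0; 1 0 -0.005 0 0; 1 0 -0.004 0 0; 1 0 0 0 0; 1 0 0 0 0; 1 0 0 0 0; 1 0 0 0 0; 1 0 0 0 0"

```text
clock: 21.95
position: [0.5961, 0.2212, 0.371]
ee_rot: [0.968, 0.253, 0.0, 0.0]
ft_force: [-0.7, 0.2, -6.0]
grip_width: 0.273
grasp_force: 58.0
```

```bash
python3 -c "
from sw import *
t,a,uv=swing(24,(320,110,410,183))
print(np.round(np.degrees(a),2),t[0],manip.get_obs()['clock'])
x,A,r=fit(t,a);print(x,A,r,manip.get_obs()['position'])
w=2*np.pi/1.85; s=manip.get_obs()['clock']-t[0]
ph=np.arctan2(x[1],x[0]); k=np.array([(ph+np.pi/2+n*np.pi)/w-s for n in range(-1,6)]); print('cross rows',k/.125, 'thd', [ -np.hypot(*x[:2])*w*np.sin(w*(q+s)-ph) for q in k])
"
```

```text
[-0.72 -0.7  -0.68 -0.63 -0.63 -0.55 -0.54 -0.52 -0.82 -0.49 -0.47 -0.47
 -0.48 -0.47 -0.47 -0.48 -0.47 -0.49 -0.8  -0.53 -0.54 -0.55 -0.63 -0.63] 21.95 23.15
[-0.00139988  0.00180668 -0.01098123] 0.1309524898350827 0.08258486593112278 [0.59605854 0.22125828 0.37096522]
cross rows [-8.04723711 -0.64723711  6.75276289 14.15276289 21.55276289 28.95276289
 36.35276289] thd [np.float64(0.007762458078137788), np.float64(-0.007762458078137788), np.float64(0.007762458078137788), np.float64(-0.007762458078137788), np.float64(0.007762458078137788), np.float64(-0.007762458078137788), np.float64(0.007762458078137788)]
```

Swing is now 0.13°. Next I lower straight down by 131 mm.

Call:
arm_command --series "1 0 0 0.0075 0; 1 0 0 0.0175 0; 1 0 0 0.0175 0; 1 0 0 0.0175 0; 1 0 0 0.0175 0; 1 0 0 0.0175 0; 1 0 0 0.0175 0; 1 0 0 0.0175 0; 1 0 0 0.0175 0; 1 0 0 0.0175 0"

```text
clock: 24.4
position: [0.5961, 0.2212, 0.3045]
ee_rot: [0.968, 0.253, 0.0, 0.0]
ft_force: [-0.4, -0.3, -6.1]
grip_width: 0.275
grasp_force: 58.0
```

Call:
arm_command --series "1 0 0 0.0175 0; 1 0 0 0.0175 0; 1 0 0 0.0175 0; 1 0 0 0.0175 0; 1 0 0 0.0175 0; 1 0 0 0.0175 0; 1 0 0 0.0175 0; 1 0 0 0.0175 0; 1 0 0 0.0175 0; 1 0 0 0.005 0"

```text
clock: 25.65
position: [0.5959, 0.2211, 0.2393]
ee_rot: [0.968, 0.253, -0.0, 0.0]
ft_force: [-0.5, -0.2, -6.8]
grip_width: 0.277
grasp_force: 58.0
```

```bash
python3 -c "
from snap import *
from sw import *
snap('low',(300,90,440,260),(140,140,265,270))
t,a,uv=swing(24,(310,150,420,260))
print(np.round(np.degrees(a),2),fit(t,a));o=manip.get_obs();print(o['clock'],o['position'],o['ft_force'],o['grip_width'])
T=load('scene','low')[1:]
for p in((.596,.2215,.083),(.596,.2215,.06),(.596,.2215,.198)): print(((proj(*T,p)-[300,90])*3))
e=np.array([.872,.489,0])*.075
for s in(1,-1): print('bar end',(proj(*T,np.array([.596,.2215,.205])+s*e)-[300,90])*3)
"
```

```text
[-1.3  -0.81 -0.8  -0.76 -0.64 -0.58 -0.73 -0.55 -0.68 -0.5  -0.7  -0.53
 -0.61 -0.53 -0.7  -0.87 -0.84 -0.84 -0.9  -0.89 -0.99 -1.17 -1.26 -1.23] (array([-0.00043483,  0.0073656 , -0.01718014]), np.float64(0.4227525104946869), np.float64(0.0986784552851885))
26.95 [0.59608826 0.22123407 0.23996977] [-0.49444157  0.02288403 -7.14909863] 0.27270918447908166
[167.35288299 297.38349672]
[164.30023446 317.34418055]
[183.97988332 188.66272735]
bar end [289.39295356 193.10235616]
bar end [ 82.36125668 170.11601006]
```

View pics/low.png

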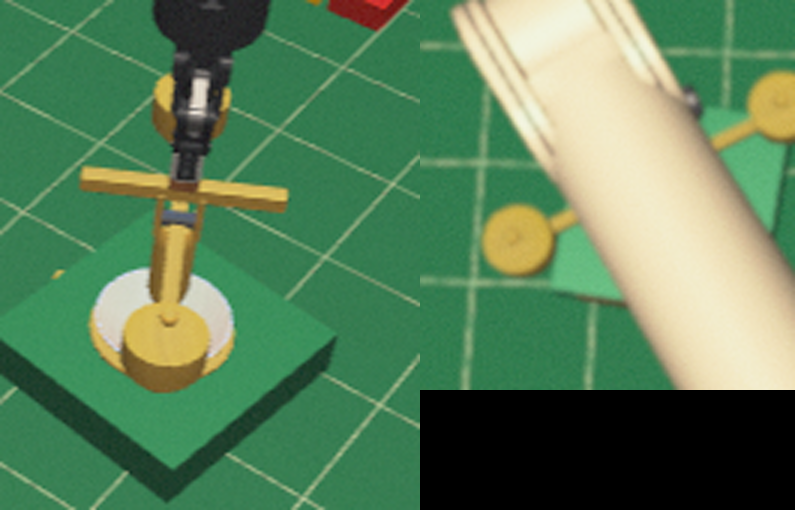

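The spout hangs in front of the funnel's white mouth (scene about (356,187)), and the bar ends match the prediction within a pixel. Next I check centring and swing from the top view, where both pots are visible, during the hold.

Call:
arm_command --series "1 0 0 0 0; 1 0 0 0 0; 1 0 0 0 0; 1 0 0 0 0; 1 0 0 0 0; 1 0 0 0 0; 1 0 0 0 0; 1 0 0 0 0; 1 0 0 0 0; 1 0 0 0 0"

```text
clock: 28.2
position: [0.5961, 0.2213, 0.24]
ee_rot: [0.967, 0.253, 0.0, 0.0]
ft_force: [-0.8, -0.9, -5.7]
grip_width: 0.273
grasp_force: 58.0
```

```bash
cat > c.py <<'E'
from sw import *
D=[];t=[]
for i in range(30):
    t.append(manip.get_obs()["clock"]); c=viewer.camera("top"); K,E=c["intrinsics"],c["extrinsics"]
    m=cv2.inRange(cv2.cvtColor(c["pixels"][150:250,140:290],cv2.COLOR_RGB2HSV),(17,110,110),(32,255,255))
    m=cv2.morphologyEx(m,cv2.MORPH_OPEN,cv2.getStructuringElement(2,(15,15)))
    r=[]
    for q in sorted(cv2.findContours(m,0,2)[0],key=cv2.contourArea)[-2:]:
        M=cv2.moments(q); r.append((M["m10"]/M["m00"]+140,M["m01"]/M["m00"]+150))
    D.append(sorted(r))
D=np.array(D).reshape(-1,2,2); m=D.mean(0); P=[plane(K,E,u,.198) for u in m]; print(m,P,np.mean(P,0))
# swing: pot height seen through vertical-row change
o=manip.get_obs(); p=np.array(o["position"])-[0,0,.072]; e=np.array([.489,-.872,0])
f=lambda a,s:proj(K,E,p+s*.13*(np.cos(a)*e+np.sin(a)*np.array([0,0,1]))+.03*(-np.sin(a)*e+np.cos(a)*np.array([0,0,1])))
g=np.array([(f(.05,s)-f(-.05,s))/.1 for s in(-1,1)]); d=(D-m); a=(d*g).sum((1,2))/(g*g).sum()
print(g,fit(np.array(t),a)[1:],o["clock"],o["position"],o["grip_width"])
E
python3 c.py
```

```text
[[172.37841476 219.55478607]
 [260.4968638  174.91906423]] [array([0.53100335, 0.32836395, 0.198     ]), array([0.65564054, 0.10530761, 0.198     ])] [0.59332194 0.21683578 0.198     ]
[[  1.51940862  14.29120342]
 [-13.64339002  -7.90360715]] (np.float64(0.05981018804222746), np.float64(0.04866677365147605)) 29.7 [0.59606028 0.22128878 0.23999321] 0.2691415322911643
```

Swing is 0.06° and the spout is centred. I'll hold longer for margin.

Call:
arm_command --series "1 0 0 0 0; 1 0 0 0 0; 1 0 0 0 0; 1 0 0 0 0; 1 0 0 0 0; 1 0 0 0 0; 1 0 0 0 0; 1 0 0 0 0; 1 0 0 0 0; 1 0 0 0 0"

```text
clock: 30.95
position: [0.5961, 0.2213, 0.24]
ee_rot: [0.967, 0.253, 0.0, 0.0]
ft_force: [0.1, -0.7, -5.8]
grip_width: 0.271
grasp_force: 58.0
```

Call:
arm_command --series "1 0 0 0 0; 1 0 0 0 0; 1 0 0 0 0; 1 0 0 0 0; 1 0 0 0 0; 1 0 0 0 0; 1 0 0 0 0; 1 0 0 0 0; 1 0 0 0 0; 1 0 0 0 0"

```text
clock: 32.2
position: [0.5961, 0.2212, 0.24]
ee_rot: [0.967, 0.253, 0.0, 0.0]
ft_force: [0.1, -0.5, -6.5]
grip_width: 0.273
grasp_force: 58.0
```

Call:
arm_command --series "1 0 0 0 0; 1 0 0 0 0; 1 0 0 0 0; 1 0 0 0 0; 1 0 0 0 0; 1 0 0 0 0; 1 0 0 0 0; 1 0 0 0 0; 1 0 0 0 0; 1 0 0 0 0"

```text
clock: 33.45
position: [0.5961, 0.2212, 0.24]
ee_rot: [0.968, 0.253, 0.0, 0.0]
ft_force: [-0.2, 0.9, -6.7]
grip_width: 0.273
grasp_force: 58.0
```

```bash
python3 -c "
from workcell import manip
print(manip.get_obs()['clock'],manip.get_obs()['position']);print(manip.hand_in())"
```

```text
33.45 [0.59608073 0.22120962 0.23997199]
the job is handed in; nothing more can be done
None
```

Job handed in at 33.5 s: the burner was lifted, rocked to about 15.3° clear of the funnel, carried over, and held steady for over 7 s with its spout about 23 mm above the funnel's mouth; swing was 0.06° when last measured, the gripper still holds it, and no verdict was returned.

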